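# Load a row of eyepiece carriers into the oak dock

### The job

Stand the carrier with the tall silver sight tube, squarely, at the tail of the row of three carriers waiting before the oak dock, then push all four as one straight, closed-up block into the dock. Go on gently until you feel the leading one press the sprung pad hidden under the hood, to about 8 newtons on the pad beyond what the sliding itself takes and never as much as 14, then let go and leave the row straight and bearing on the pad. Do not let the row buckle, and leave everything else on the shelf alone.

Things in the scene. Friction and masses are not known exactly. Their poses are not given: they have to be found in the camera images.
- dock: Fixed oak dock; parts slide in on the shelf itself (it has no floor) towards its +x. Origin: on the shelf, on the centre line, where the straight guides begin; z up. Guides 12 mm high and 12 mm thick, inner faces 45 mm apart (y = +-22.5 mm), run from x = 0; before them a flared mouth of the same height widens to about 57 mm at x = -38 mm.
- hood (a point): Middle of the front edge of the dock's wooden hood roof, at dock x = 110 mm, 60 mm above the shelf. The hood closes over the guides from there to x = 248 mm; 77 mm wide outside, underside 52 mm above the shelf. Axes as the dock's. Under it, out of sight, is the sprung pad.
- pad_zone (a point): Fixed point on the shelf and centre line, dock x = 160 mm: the middle of the pad's possible places: the pad's face at rest lies anywhere from 20 mm before to 20 mm beyond it, not measured. It gives from 2 N, then 1.5 N per mm (damped: slow pushing only), 22 mm of travel. A good seat is 5 to 12 N on it; sliding the row takes a further 5 to 10 N. The row's friction then holds some of it.
- eyepiece: Leading part of the row (nearest the dock): a 40 x 40 mm square dark wood carrier, 20 mm high, about 180 g, with a stubby brass eyepiece, widest 33 mm, top 46 mm above the shelf. Origin: centre of the underside; x, y along the block's sides, z up.
- eyecup: Second in the row: a 40 x 40 mm square dark wood carrier, 20 mm high, about 180 g, with a black flared eyecup, 24 to 36 mm wide, top 44 mm above the shelf. Origin: centre of the underside; x, y along the block's sides, z up.
- thumbscrew: Third in the row, its tail: a 40 x 40 mm square dark wood carrier, 20 mm high, about 180 g, with a nickel thumbscrew, head 30 mm wide, top 44 mm above the shelf. Origin: centre of the underside; x, y along the block's sides, z up. The three start 1 to 4 mm apart, within 3 mm of the dock's centre line, the leader's centre 60 mm before the dock's origin.
- sight: To be added at the tail: a 40 x 40 mm square dark wood carrier, 20 mm high, about 180 g, with a silver sight tube 26 mm in diameter up to 75 mm above the shelf; stands off to the robot's right. Origin: centre of the underside; x, y along the block's sides, z up. Grip the tube: the fingers then stay above the guides. It may be held while pushing, but firmly, or it slips.
- spare_eyepiece: Bystander: loose brass eyepiece with no carrier block, 40 mm wide, 66 mm tall. Origin: centre of the underside.
- jar: Bystander: amber jar with a black cap, 42 mm wide, 70 mm tall. Origin: centre of the underside.
- loose_screw: Bystander: small nickel thumbscrew standing on its 24 mm head, 26 mm tall, near the row. Origin: centre of the underside.
- loose_cup: Bystander: loose black eyecup ring 40 mm wide, 18 mm tall, near the row. Origin: centre of the underside.
- driver: Bystander: screwdriver 150 mm long lying beyond the row. Origin: centre of the underside.
- case: Bystander: dark wood case 90 x 60 x 35 mm beyond the row. Origin: centre of the underside.
- cap: Bystander: flat black cap 50 mm wide, 12 mm high, to the robot's left. Origin: centre of the underside.
Things that resemble listed ones, but are neither listed nor needed, are in the scene too. What is shaped like the eyepiece but blue or red is not meant. What is shaped like the sight but turquoise is not meant.

How it is judged (in metres and radians):
On the way, in this order (a step that is already met when the one before it is completed fails the run):
1. the sight tube's carrier stands squarely at the tail of the row while the row is still before the dock (horizontal distance between sight and thumbscrew below 0.055 m and y of sight in the frame of dock between -0.014 and 0.014 m and (angle between the x axis of sight and the x axis of dock, either way round below 0.2 rad or angle between the x axis of sight and the y axis of dock, either way round below 0.2 rad) and angle between sight's own z axis and vertical below 0.1 rad and height (world z) of sight below 0.004 m and x of sight in the frame of dock below -0.08 m), for 0.2 s.
2. the row is pushed home: the leading carrier presses the hidden pad with at least 4 N for a moment (contact force between eyepiece and dock above 4 N and x of eyepiece in the frame of dock above 0.112 m), for 0.2 s.
At the end, for the whole second after the job is handed in: All four carriers upright, still, in order, within 6 mm of the dock's centre line and square to it within 0.12 rad, neighbours' centres under 43 mm apart, the leading one over 112 mm past the dock's origin, bearing on the pad with over 1 N (y of eyepiece in the frame of dock between -0.006 and 0.006 m and (angle between the x axis of eyepiece and the x axis of dock, either way round below 0.12 rad or angle between the x axis of eyepiece and the y axis of dock, either way round below 0.12 rad) and angle between each of eyepiece, eyecup, thumbscrew, sight's own z axis and vertical below 0.08 rad and height (world z) of each of eyepiece, eyecup, thumbscrew, sight below 0.004 m and linear speed of each of eyepiece, eyecup, thumbscrew, sight below 0.01 m/s and y of eyecup in the frame of dock between -0.006 and 0.006 m and (angle between the x axis of eyecup and the x axis of dock, either way round below 0.12 rad or angle between the x axis of eyecup and the y axis of dock, either way round below 0.12 rad) and y of thumbscrew in the frame of dock between -0.006 and 0.006 m and (angle between the x axis of thumbscrew and the x axis of dock, either way round below 0.12 rad or angle between the x axis of thumbscrew and the y axis of dock, either way round below 0.12 rad) and y of sight in the frame of dock between -0.006 and 0.006 m and (angle between the x axis of sight and the x axis of dock, either way round below 0.12 rad or angle between the x axis of sight and the y axis of dock, either way round below 0.12 rad) and horizontal distance between eyepiece and eyecup below 0.043 m and horizontal distance between eyecup and thumbscrew below 0.043 m and horizontal distance between thumbscrew and sight below 0.043 m and x of eyepiece in the frame of dock above 0.112 m and contact force between eyepiece and dock above 1 N); the robot touches nothing.
It fails at once if the leading carrier is pressed against the pad or dock with 14 N or more (contact force between eyepiece and dock above 14 N).
It fails at once if the row buckles: one of the three leading carriers strays over 14 mm from the dock's centre line, turns over 0.3 rad or tips (not (y of eyepiece in the frame of dock between -0.014 and 0.014 m and (angle between the x axis of eyepiece and the x axis of dock, either way round below 0.3 rad or angle between the x axis of eyepiece and the y axis of dock, either way round below 0.3 rad) and angle between eyepiece's own z axis and vertical below 0.3 rad) or not (y of eyecup in the frame of dock between -0.014 and 0.014 m and (angle between the x axis of eyecup and the x axis of dock, either way round below 0.3 rad or angle between the x axis of eyecup and the y axis of dock, either way round below 0.3 rad) and angle between eyecup's own z axis and vertical below 0.3 rad) or not (y of thumbscrew in the frame of dock between -0.014 and 0.014 m and (angle between the x axis of thumbscrew and the x axis of dock, either way round below 0.3 rad or angle between the x axis of thumbscrew and the y axis of dock, either way round below 0.3 rad) and angle between thumbscrew's own z axis and vertical below 0.3 rad)).
It fails at once if the sight tube's carrier is tipped over (angle between sight's own z axis and vertical above 0.6 rad).
It fails at once if a bystander is moved more than 15 mm (distance of any of spare_eyepiece, jar, loose_screw, loose_cup, driver, case, cap from where it was at the start of the episode above 0.015 m).
It also fails if it takes over 56 s, if anything falls off the work surface, if the arm or the gripper's body presses on something with over 40 N, if the wrist force passes 120 N, or if a joint passes its speed limit or range.

### The arm

A 6-joint arm with a two-finger parallel gripper is mounted at the origin on the work surface. World frame = base frame: x ahead of the robot, y to its left, z up, the work surface at z = 0. Lengths are in m, angles in degrees, forces in N, time in s.
With the tool pointing down it reaches from about 0.15 to 0.775 m from the base axis. Payload 6.1 kg.
Tool frame: the origin (TCP) lies on the centre line of the jaws, within the pads' length; the fingertips stand 22 mm ahead of it and the grasp point (between the pads) lies 3 mm ahead of it (manip.tip_extent is the distance from the TCP to the fingertips, in m); z points along the fingers, y is the direction in which the jaws open and shut (so a half turn about z gives the same grasp; the last joint's range is limited). The gripper opens to 85 mm and grips with 20 to 120 N. Pads are 22 mm wide; open, the fingers measure 114 mm over their backs; the gripper's body (76 mm by 85 mm) begins 54 mm behind the grasp point. The pads swing forward as they close: fully open they stand 13 mm farther back than shut.
Start: joints at [68.698, 7.208, -2.269, 80.523, 0, 90], TCP at [0.191, 0.489, 0.253] pointing down, gripper open.
Joint ranges: [-155.77, 155.77], [-54.66, 111.73], [-72.52, 77.12], [-102.08, 115.82], [-83.92, 84.16], [-180, 180]. Speed limits (degrees/s): [136.94, 136.94, 172.46, 180, 180, 180].

### API

Orientations are given as a 3x3 rotation matrix whose columns are the frame's x, y, z axes.
In Python, from rig import manip, cams gives the robot as it stands.
- The arm moves only by the shell command python3 -m crank 'ROWS' [FORCE]. ROWS is a JSON object of lists of equal length, an entry for each row: "angular": the turn, a rotation vector about the tool's x, y, z in units of 0.12 rad (1.0 is 0.12 rad), a list of three; "dp": the shift along the tool's x, y, z in units of 30 mm (1.0 is 30 mm), a list of three; "grip": the opening, from 0 (shut) to 1 (fully open). A call has 1 to 8 rows; each row shifts and turns the commanded pose from where the row before left it, along the tool's axes as they then stand; what a row does not reach is not made up. A row lasts 1/10 s, in which the tool goes at most 50 mm and 8.59 degrees, less where a joint would pass 70% of its speed; a pose out of reach is approached as far as the arm can. A call with a number of a shift or a turn outside -1 to 1 is refused whole. A call with a gripper value outside its range is refused whole. The fingers move at their own pace and stop on an object; FORCE is the grip in N (left out, the last holds). Time passes only in rows, so rows that do not move let the fingers close. It gives the time, the measured TCP pose, the force and the opening at its end, in the units of the state.
- manip.sense(): the state, without advancing time (a new reading comes with each control period).
- cams.camera(name): name is "side" or "top" or "wrist"; returns a dict with "frame" (420x560x3 uint8, red, green, blue), "fx", "fy", "cx", "cy" (pixels), "extrinsics" (4x4, takes a point from camera to world coordinates); the wrist camera has in their place "T_tool_cam" (4x4, takes a point from camera to tool coordinates, whose origin is the TCP and whose axes are the flange's). Camera axes: x right, y down, z forward; pixel columns grow to the right and rows downward; lengths in m; the calibration is good to about 2 mm. The wrist camera is an equidistant fisheye: a pixel r from the principal point sees the ray r / f radians off the axis. A picture is of the moment at which its call begins: read the wrist's pose just before it. There is no depth.
- manip.hand_in(): hands the job in, once; it reports no verdict.
The state is a dict: "clock": time; "joint_positions": joint angles; "qd": joint speeds; "tau": joint torques, N m; "position": TCP position; "ee_rot": TCP orientation; "contact_force": force on the tool from outside, world axes, zero at the start; "torque": the same for the moment, N m; "grip_width": opening from 0.0 (shut) to 1.0 (fully open).
Only numpy, scipy, OpenCV 4.12 (cv2) and the standard library are available. Lean on these libraries where they do the work, as an engineer would, in place of code of your own. Each camera call takes 0.05 s, during which the arm holds its last target.

## Working session

There is one attempt and no reset: what is moved stays moved. The work goes in short steps, Python scripts to look and compute and a shell command to move; the robot and the scene stay as the last step left them, time stands still between calls to the robot, and variables do not carry over. Pictures are saved under pics/ and viewed, and the job is handed in when it is done.

```bash
ls; mkdir -p pics; python3 - <<'E'
from rig import manip,cams
import cv2,numpy as np
s=manip.sense();print({k:np.round(v,3).tolist() for k,v in s.items()})
for n in ["top","side","wrist"]:
    c=cams.camera(n);cv2.imwrite(f"pics/{n}0.png",c["frame"][:,:,::-1])
    print(n,[round(c[k],1) for k in("fx","fy","cx","cy")]);print(np.round(c.get("extrinsics",c.get("T_tool_cam")),3))
    np.savez(f"{n}0.npz",**c)
E
```

```text
pics
{'clock': 0.0, 'joint_positions': [68.696, 7.242, -2.329, 80.522, -0.0, 90.0], 'qd': [0.057, 0.003, -0.06, 0.037, -0.015, -0.017], 'tau': [0.003, -43.592, 35.292, 0.017, 0.0, 0.0], 'position': [0.191, 0.489, 0.253], 'ee_rot': [[-0.932, 0.363, -0.001], [0.363, 0.932, -0.002], [-0.0, -0.002, -1.0]], 'contact_force': [-0.464, -0.48, -0.55], 'torque': [0.029, -0.011, 0.009], 'grip_width': 1.003}
top [532.7, 532.7, 275.6, 210.2]
[[-3.000e-03 -9.990e-01  4.200e-02  4.890e-01]
 [-1.000e+00  3.000e-03  1.000e-03 -2.900e-02]
 [-1.000e-03 -4.200e-02 -9.990e-01  1.225e+00]
 [ 0.000e+00  0.000e+00  0.000e+00  1.000e+00]]
side [417.7, 417.7, 287.6, 210.8]
[[-0.999 -0.014  0.037  0.536]
 [-0.038  0.625 -0.78   0.714]
 [-0.012 -0.781 -0.625  0.66 ]
 [ 0.     0.     0.     1.   ]]
wrist [325.2, 325.2, 286.4, 212.5]
[[-0.001 -0.958 -0.286  0.073]
 [ 1.    -0.001 -0.001 -0.   ]
 [ 0.    -0.286  0.958 -0.121]
 [ 0.     0.     0.     1.   ]]
```

View pics/top0.png

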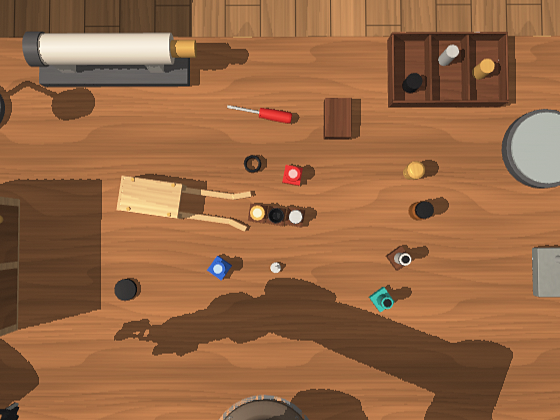

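View pics/side0.png

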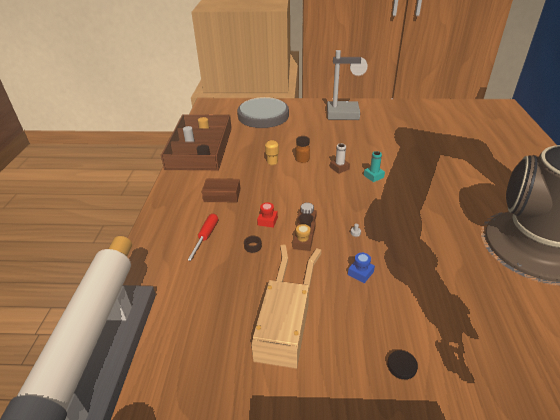

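Top view: the row is at (258–296, 213–216), with the dock mouth opening to the right at (250, 195–228). Possible sight candidates are the silver tube on dark wood at (402,258), a turquoise look-alike at (383,299), a loose silver cylinder in the tray at (450,55), and the black-topped jar at (424,210). I choose (402,258) and check it in a crop.

```bash
python3 - <<'E'
import cv2,numpy as np
t=cv2.imread("pics/top0.png");s=cv2.imread("pics/side0.png")
a=cv2.resize(t[228:288,370:440],None,fx=5.7,fy=5.7,interpolation=cv2.INTER_CUBIC)
b=cv2.resize(t[165:240,110:320],(800,286),interpolation=cv2.INTER_CUBIC)
c=cv2.resize(s[135:195,310:380],None,fx=5.7,fy=5.7,interpolation=cv2.INTER_CUBIC)
top=np.hstack([a,c])[:314]
top=top[:, :800] if top.shape[1]>=800 else cv2.copyMakeBorder(top,0,0,0,800-top.shape[1],0)
cv2.imwrite("pics/crop1.png",np.vstack([top,b]))
E
```

```text
(no output)
```

View pics/crop1.png

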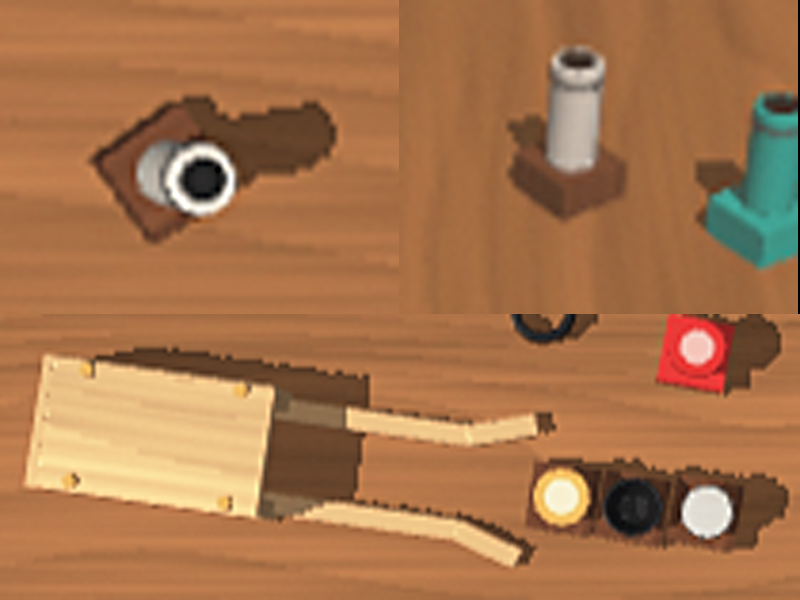

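The crop confirms the choice: silver tube on dark wood, tube rim centre at about (405,259) in the top image. The row and hood corners are also clear. Next I measure.

```bash
cat > h.py <<'E'
import numpy as np,cv2
def ray(c,uv,z):
    E=c["extrinsics"];uv=np.atleast_2d(uv).astype(float)
    d=np.c_[(uv[:,0]-c["cx"])/c["fx"],(uv[:,1]-c["cy"])/c["fy"],np.ones(len(uv))]@E[:3,:3].T
    o=E[:3,3];return o+d*((z-o[2])/d[:,2])[:,None]
def proj(c,P):
    E=np.linalg.inv(c["extrinsics"]);p=np.atleast_2d(P)@E[:3,:3].T+E[:3,3]
    return np.c_[c["fx"]*p[:,0]/p[:,2]+c["cx"],c["fy"]*p[:,1]/p[:,2]+c["cy"]]
E
python3 - <<'E'
from h import *
c=dict(np.load("top0.npz"));s=dict(np.load("side0.npz"))
f=c["frame"];hsv=cv2.cvtColor(f,cv2.COLOR_RGB2HSV)
# hood
m=((hsv[:,:,2]>200)&(hsv[:,:,1]<140)).astype(np.uint8)
m[:165]=0;m[240:]=0;m[:,:110]=0;m[:,183:]=0
cn=max(cv2.findContours(m,0,2)[0],key=cv2.contourArea)
r=cv2.minAreaRect(cn);bx=cv2.boxPoints(r)
P=ray(c,bx,.06);print("hood px",bx.round(1).tolist());print(P.round(4).tolist())
for i in range(4):print(np.linalg.norm(P[i]-P[(i+1)%4]).round(4),np.degrees(np.arctan2(*(P[(i+1)%4]-P[i])[[1,0]])).round(2))
# tops
def blob(x0,y0,x1,y1,cond):
    mm=np.zeros(m.shape,np.uint8);mm[y0:y1,x0:x1]=cond[y0:y1,x0:x1]
    k=max(cv2.findContours(mm,0,1)[0],key=cv2.contourArea)
    (u,v),rad=cv2.minEnclosingCircle(k);M=cv2.moments(k);return (M['m10']/M['m00'],M['m01']/M['m00']),rad
V=hsv[:,:,2];S=hsv[:,:,1]
for n,b,cond,z in [("eyepiece",(248,200,267,225),V>180,.044),("eyecup",(267,203,285,228),V<45,.042),("thumb",(286,203,306,228),(V>150)&(S<60),.044),("sighttop",(397,250,415,270),(V>225)&(S<50),.075)]:
    p,rad=blob(*b,cond.astype(np.uint8));print(n,np.round(p,1),round(rad,1),ray(c,p,z)[0].round(4))
cor=np.array([[95,160],[155,242],[180,100]])/5.7+[370,228]
C=ray(c,cor,.02);print(C.round(4).tolist(),"centre",((C[1]+C[2])/2).round(4))
for a,b in((0,1),(0,2)):print(np.linalg.norm(C[b]-C[a]).round(4),np.degrees(np.arctan2(*(C[b]-C[a])[[1,0]])).round(1))
E
```

```text
hood px [[115.69999694824219, 209.8000030517578], [121.0999984741211, 174.89999389648438], [181.60000610351562, 184.10000610351562], [176.1999969482422, 219.0]]
[[0.5401, 0.3218, 0.06], [0.6168, 0.3108, 0.06], [0.5961, 0.1778, 0.06], [0.5194, 0.1891, 0.06]]
0.0776 -8.15
0.1346 -98.88
0.0775 171.58
0.1342 81.15
eyepiece [256.9 212.4] 7.6 [0.534  0.0133 0.044 ]
eyecup [275.6 215.1] 7.4 [ 0.5279 -0.0282  0.042 ]
thumb [295.1 216.4] 6.7 [ 0.5249 -0.0714  0.044 ]
sighttop [404.8 259.2] 5.7 [ 0.4311 -0.306   0.075 ]
[[0.4354, -0.2784, 0.02], [0.403, -0.3017, 0.02], [0.459, -0.3123, 0.02]] centre [ 0.431 -0.307  0.02 ]
0.0399 -144.2
0.0413 -55.2
```

```bash
python3 - <<'E'
import cv2,numpy as np
s=cv2.imread("pics/side0.png")
cv2.imwrite("pics/crop2.png",cv2.resize(s[195:375,230:390],None,fx=3.3,fy=3.3,interpolation=cv2.INTER_CUBIC))
E
```

```text
(no output)
```

View pics/crop2.png

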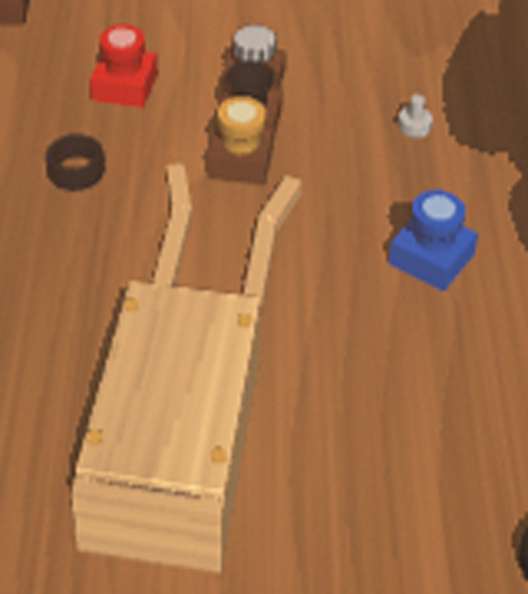

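```bash
python3 -m crank '{"dp":[[-1,-0.9,0],[-1,-0.9,0],[-1,-0.9,0],[-1,-0.9,0],[-1,-0.9,0],[-1,-0.9,0],[-1,-0.9,0],[-1,-0.9,0]],"angular":[[0,0,0],[0,0,0],[0,0,0],[0,0,0],[0,0,0],[0,0,0],[0,0,0],[0,0,0]],"grip":[1,1,1,1,1,1,1,1]}'; python3 -m crank '{"dp":[[-1,-0.9,0],[-1,-0.9,0],[-1,-0.9,0],[0,0,0],[0,0,0],[0,0,0],[0,0,0],[0,0,0]],"angular":[[0,0,0],[0,0,0],[0,0,0],[0,0,0.97],[0,0,0.97],[0,0,0.97],[0,0,0.97],[0,0,0.97]],"grip":[1,1,1,1,1,1,1,1]}'
python3 - <<'E'
from rig import manip,cams
import cv2,numpy as np
s=manip.sense();c=cams.camera("wrist");np.savez("w1.npz",p=s["position"],R=s["ee_rot"],**c)
print(s["position"],np.round(s["ee_rot"],3).tolist(),s["clock"])
cv2.imwrite("pics/w1.png",c["frame"][:,:,::-1])
E
```

```text
clock: 0.95
position: [0.3361, 0.1991, 0.2532]
ee_rot: [[-0.932, 0.363, 0.0], [0.363, 0.932, 0.0], [-0.0, 0.0, -1.0]]
contact_force: [0.2, 0.5, -0.8]
grip_width: 0.999
clock: 1.75
position: [0.3901, 0.0924, 0.2531]
ee_rot: [[-0.574, 0.819, -0.001], [0.819, 0.574, -0.0], [0.0, -0.001, -1.0]]
contact_force: [-0.2, 0.5, 0.7]
grip_width: 1.001
[0.39011032 0.09235361 0.25305138] [[-0.574, 0.819, -0.001], [0.819, 0.574, -0.0], [0.0, -0.001, -1.0]] 1.75
```

View pics/w1.png

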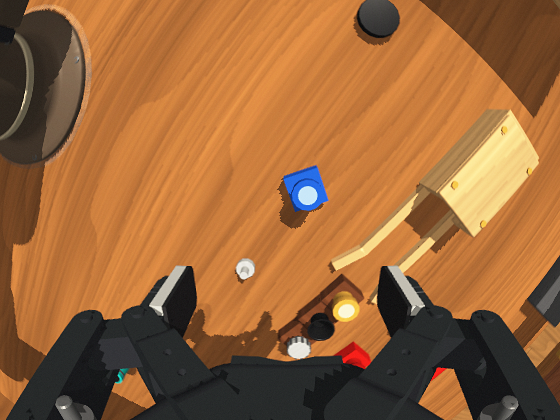

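The wrist view shows the row at (298–346, 310–348), guides from (333,268)/(375,300) to the hood, and the hood at (420–540, 110–235). I'll resample it as a metric ground plan in an approximate dock frame to measure the guides and carriers.

```bash
cat >> h.py <<'E'
def wproj(w,P):
    R=w["R"];P=np.atleast_2d(P);t=(P-w["p"])@R  # tool coords
    T=np.linalg.inv(w["T_tool_cam"]);q=t@T[:3,:3].T+T[:3,3]
    r=np.hypot(q[:,0],q[:,1]);th=np.arctan2(r,q[:,2]);k=w["fx"]*th/np.maximum(r,1e-9)
    return np.c_[w["cx"]+k*q[:,0],w["cy"]+k*q[:,1]]
O0=np.array([.5413,.0747]);A0=np.radians(81.4)
def d2w(xy,z,O=O0,A=A0):
    xy=np.atleast_2d(xy);u=np.array([np.cos(A),np.sin(A)]);n=np.array([-u[1],u[0]])
    q=O+xy[:,:1]*u+xy[:,1:2]*n;return np.c_[q,np.full(len(q),z)]
def plan(frame,pf,z,x0,x1,y1,step):
    X,Y=np.meshgrid(np.arange(x0,x1,step),np.arange(y1,-y1,-step))
    uv=pf(d2w(np.c_[X.ravel(),Y.ravel()],z)).astype(np.float32).reshape(*X.shape,2)
    return cv2.remap(np.ascontiguousarray(frame),uv[...,0],uv[...,1],cv2.INTER_CUBIC)
E
python3 - <<'E'
from h import *
w=dict(np.load("w1.npz"));c=dict(np.load("top0.npz"))
out=[]
for f,pf,z in [(w["frame"],lambda P:wproj(w,P),.012),(w["frame"],lambda P:wproj(w,P),.06),(c["frame"],lambda P:proj(c,P),.012)]:
    im=plan(f,pf,z,-.18,.22,.048,.0005)
    for y in(0,.0225,-.0225):im[int(round((.048-y)/.0005)),::8]=(0,255,255)
    for x in(0,.110):im[::8,int((x+.18)/.0005)]=(0,255,255)
    out.append(im)
cv2.imwrite("pics/plan1.png",np.vstack(out)[:,:,::-1])
E
```

```text
(no output)
```

View pics/plan1.png

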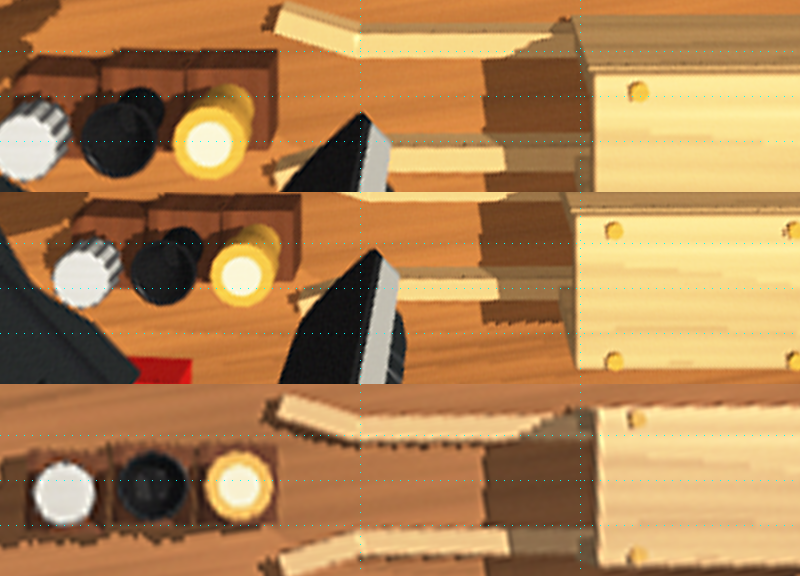

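```bash
python3 - <<'E'
from h import *
w=dict(np.load("w1.npz"));c=dict(np.load("top0.npz"))
st=.00025
def edges(im,xs,x0,yr,sgn,y1=.048):
    g=cv2.GaussianBlur(cv2.cvtColor(im,cv2.COLOR_RGB2HSV)[:,:,1].astype(np.float32),(0,0),2)  # saturation: pale wood low
    d=np.gradient(g,axis=0);r=[]
    for x in xs:
        j=int((x-x0)/st);a,b=int((y1-yr[1])/st),int((y1-yr[0])/st)
        i=a+np.argmax(sgn*d[a:b,j]);r.append(y1-i*st)
    r=np.array(r);p=np.polyfit(xs,r,1);k=abs(r-np.polyval(p,xs))<.0012
    p=np.polyfit(xs[k],r[k],1);return p,np.polyval(p,[0,.08,.11,.24]).round(4),k.sum()
for n,f,pf in [("w",w["frame"],lambda P:wproj(w,P)),("t",c["frame"],lambda P:proj(c,P))]:
    im=plan(f,pf,.012,-.18,.25,.048,st)
    xs=np.arange(.004,.06,.001)
    print(n,"+inner",edges(im,xs,-.18,(.012,.027),1)); xs2=np.arange(.022,.068,.001) if n=="w" else xs
    print(n,"-inner",edges(im,xs2,-.18,(-.033,-.018),-1))
    im=plan(f,pf,.06,-.18,.25,.06,st);xs=np.arange(.12,.19 if n=="w" else .24,.001)
    if n=="t":print(n,"hood+",edges(im,xs,-.18,(.03,.05),-1,.06))
    print(n,"hood-",edges(im,xs,-.18,(-.05,-.03),1,.06))
    cv2.imwrite(f"pics/hp_{n}.png",im[::2,::2,::-1])
E
```

```text
w +inner (array([0.0002905 , 0.01915156]), array([0.0192, 0.0192, 0.0192, 0.0192]), np.int64(56))
w -inner (array([ 0.00818108, -0.01884155]), array([-0.0188, -0.0182, -0.0179, -0.0169]), np.int64(47))
w hood- (array([ 0.00295518, -0.04081621]), array([-0.0408, -0.0406, -0.0405, -0.0401]), np.int64(41))
t +inner (array([-0.00206774,  0.01862069]), array([0.0186, 0.0185, 0.0184, 0.0181]), np.int64(54))
t -inner (array([ 0.00925325, -0.02429594]), array([-0.0243, -0.0236, -0.0233, -0.0221]), np.int64(56))
t hood+ (array([0.00555247, 0.03642833]), array([0.0364, 0.0369, 0.037 , 0.0378]), np.int64(120))
t hood- (array([ 0.02143025, -0.04438857]), array([-0.0444, -0.0427, -0.042 , -0.0392]), np.int64(67))
```

View pics/hp_w.png

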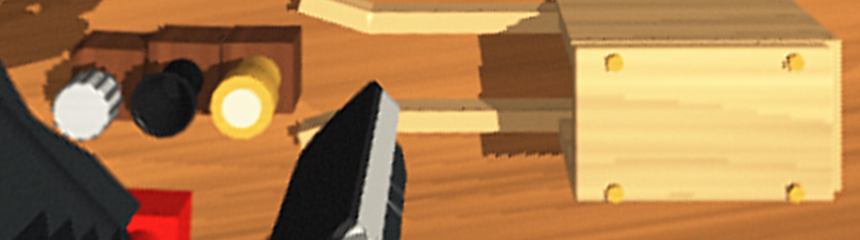

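Wrist and top agree to about 0.5 mm: dock origin ≈ (0.5441, 0.0743), heading ≈ 81.6°, carriers at dock y −2.3, +1.1 and +1.1 mm. Now above the sight.

```bash
python3 -m crank '{"dp":[[-0.97,-0.54,0],[-0.97,-0.54,0],[-0.97,-0.54,0],[-0.97,-0.54,0],[-0.97,-0.54,0],[-0.97,-0.54,0],[-0.97,-0.54,0],[-0.97,-0.54,0]],"angular":[[0,0,0],[0,0,0],[0,0,0],[0,0,0],[0,0,0],[0,0,0],[0,0,0],[0,0,0]],"grip":[1,1,1,1,1,1,1,1]}'; python3 -m crank '{"dp":[[-0.97,-0.54,0],[-0.97,-0.54,0],[-0.97,-0.54,0],[-0.97,-0.54,0],[0,0,1],[0,0,1],[0,0,0],[0,0,0]],"angular":[[0,0,0],[0,0,0],[0,0,0],[0,0,0],[0,0,0],[0,0,0],[0,0,0],[0,0,0]],"grip":[1,1,1,1,1,1,1,1]}'
python3 - <<'E'
from rig import manip,cams
from h import *
s=manip.sense();c=cams.camera("wrist");np.savez("w2.npz",p=s["position"],R=s["ee_rot"],**c)
w=dict(np.load("w2.npz"))
print(s["position"],s["joint_positions"])
# tool-aligned plan at z=0.02 & .075 around TCP
R=s["ee_rot"];out=[]
for z in(.02,.075):
    X,Y=np.meshgrid(np.arange(-.08,.08,.0005),np.arange(-.08,.08,.0005))
    P=s["position"]+X.reshape(-1,1)*R[:,0]+Y.reshape(-1,1)*R[:,1];P[:,2]=z
    uv=wproj(w,P).astype(np.float32).reshape(320,320,2)
    im=cv2.remap(np.ascontiguousarray(c["frame"]),uv[...,0],uv[...,1],1);im[160,::6]=(0,255,255);im[::6,160]=(0,255,255);out.append(im)
cv2.imwrite("pics/w2p.png",np.hstack(out)[:,:,::-1]);cv2.imwrite("pics/w2.png",c["frame"][:,:,::-1])
E
```

```text
clock: 2.6
position: [0.4191, -0.1737, 0.2532]
ee_rot: [[-0.58, 0.814, -0.0], [0.814, 0.58, 0.0], [0.0, -0.0, -1.0]]
contact_force: [0.3, 0.3, 0.1]
grip_width: 0.996
clock: 3.4
position: [0.4334, -0.3045, 0.1934]
ee_rot: [[-0.58, 0.815, -0.001], [0.815, 0.58, 0.001], [0.001, -0.0, -1.0]]
contact_force: [0.1, 0.3, 1.2]
grip_width: 1.0
[ 0.43343232 -0.30450203  0.1934117 ] [-3.50893581e+01  8.13725726e+00 -8.69697367e+00  7.32466853e+01
 -1.62847158e-04  1.94944126e+01]
```

View pics/w2p.png

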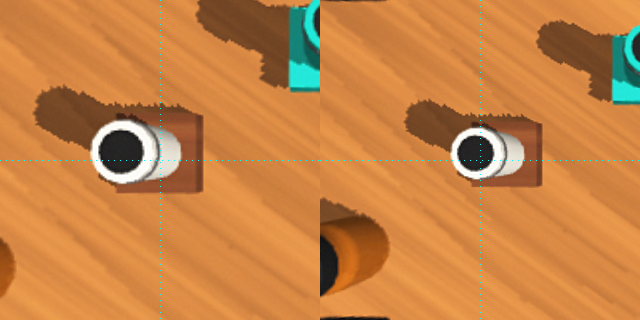

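View pics/w2.png

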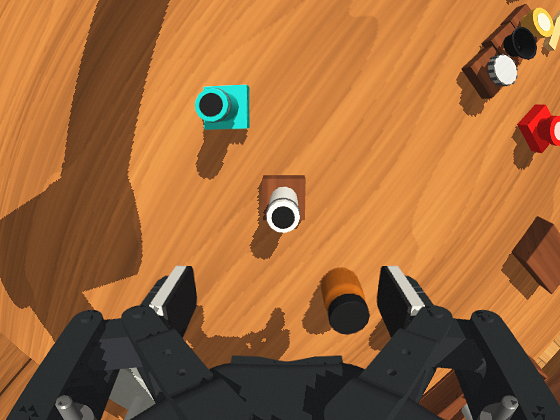

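The tube sits at tool x −1.5, y −3.5 mm, and the carrier edges are parallel to the tool axes. I centre, descend and grip.

```bash
python3 -m crank '{"dp":[[-0.05,-0.117,0.6],[0,0,1],[0,0,1],[0,0,1],[0,0,0.7],[0,0,0.48],[0,0,0],[0,0,0]],"angular":[[0,0,0],[0,0,0],[0,0,0],[0,0,0],[0,0,0],[0,0,0],[0,0,0],[0,0,0]],"grip":[1,1,1,1,1,1,0.6,0.2]}' 80; python3 -m crank '{"dp":[[0,0,0],[0,0,0],[0,0,0],[0,0,0],[0,0,0],[0,0,0]],"angular":[[0,0,0],[0,0,0],[0,0,0],[0,0,0],[0,0,0],[0,0,0]],"grip":[0,0,0,0,0,0]}' 80
```

```text
clock: 4.25
position: [0.4327, -0.3085, 0.0516]
ee_rot: [[-0.579, 0.815, 0.002], [0.815, 0.579, -0.001], [-0.002, 0.001, -1.0]]
contact_force: [0.0, -0.7, 0.4]
grip_width: 0.692
clock: 4.85
position: [0.4328, -0.3086, 0.0516]
ee_rot: [[-0.579, 0.816, 0.003], [0.816, 0.579, -0.002], [-0.003, 0.001, -1.0]]
contact_force: [0.1, 0.5, 6.7]
grip_width: 0.283
```

```bash
python3 -m crank '{"dp":[[0,0,-0.6],[0,0,-0.8],[0,0,0],[0,0,0],[0,0,0],[0,0,0],[0,0,0],[0,0,0]],"angular":[[0,0,0],[0,0,0.91],[0,0,0.91],[0,0,0.91],[0,0,0.91],[0,0,0.91],[0,0,0.91],[0,0,0.91]],"grip":[0,0,0,0,0,0,0,0]}'; python3 -m crank '{"dp":[[0.5,0.25,0],[0.9,0.3,0],[0.9,0.3,0],[0.9,0.3,0],[0.9,0.3,0],[0.9,0.3,0],[0.6,0,0],[0,0,0]],"angular":[[0,0,0],[0,0,0],[0,0,0],[0,0,0],[0,0,0],[0,0,0],[0,0,0],[0,0,0]],"grip":[0,0,0,0,0,0,0,0]}'
cat > look.py <<'E'
import sys
from rig import manip,cams
from h import *
O1=np.array([.5441,.0743]);A1=np.radians(81.6)
def go(n,z=.02,x0=-.26,x1=.0,y1=.06,pad=0):
    s=manip.sense();c=cams.camera("wrist");np.savez(n+".npz",p=s["position"],R=s["ee_rot"],**c)
    w=dict(np.load(n+".npz"))
    u=np.array([np.cos(A1),np.sin(A1)]);d=s["position"][:2]-O1
    print("tcp dock x,y mm",(1e3*d@u).round(1),(1e3*d@[-u[1],u[0]]).round(1),"z",s["position"][2].round(4),"yaw",np.degrees(np.arctan2(s["ee_rot"][1,0],s["ee_rot"][0,0])).round(2),"F",np.round(s["contact_force"],1),"along",(s["contact_force"][:2]@u).round(2),"g",s["grip_width"].round(3),"t",s["clock"])
    X,Y=np.meshgrid(np.arange(x0,x1,.0004),np.arange(y1,-y1,-.0004))
    uv=wproj(w,d2w(np.c_[X.ravel(),Y.ravel()],z,O1,A1)).astype(np.float32).reshape(*X.shape,2)
    im=cv2.remap(np.ascontiguousarray(c["frame"]),uv[...,0],uv[...,1],1)
    im[int(y1/.0004),::6]=(0,255,255)
    for x in np.arange(np.ceil(x0/.02)*.02,x1,.02):im[:8,int((x-x0)/.0004)]=(255,255,0)
    cv2.imwrite(f"pics/{n}p.png",im[:,:,::-1]);cv2.imwrite(f"pics/{n}.png",c["frame"][:,:,::-1])
if __name__=="__main__":go(sys.argv[1],*[float(v) for v in sys.argv[2:]])
E
python3 look.py w3 .02
```

```text
clock: 5.65
position: [0.4317, -0.308, 0.0921]
ee_rot: [[0.151, 0.988, 0.0], [0.988, -0.151, -0.0], [-0.0, 0.0, -1.0]]
contact_force: [-1.0, -0.2, -2.1]
grip_width: 0.284
clock: 6.45
position: [0.5087, -0.1477, 0.092]
ee_rot: [[0.144, 0.99, -0.0], [0.99, -0.144, 0.001], [0.0, -0.0, -1.0]]
contact_force: [-0.3, -0.1, -1.7]
grip_width: 0.286Traceback (most recent call last):
  File "look.py", line 16, in <module>
    if __name__=="__main__":go(sys.argv[1],*[float(v) for v in sys.argv[2:]])
                            ~~^^^^^^^^^^^^^^^^^^^^^^^^^^^^^^^^^^^^^^^^^^^^^^^
  File "look.py", line 9, in go
    print("tcp dock x,y mm",(1e3*d@u).round(1),(1e3*d@[-u[1],u[0]]).round(1),"z",s["position"][2].round(4),"yaw",np.degrees(np.arctan2(s["ee_rot"][1,0],s["ee_rot"][0,0])).round(2),"F",np.round(s["contact_force"],1),"along",(s["contact_force"][:2]@u).round(2),"g",s["grip_width"].round(3),"t",s["clock"])
                                                                                                                                                                                                                                                                       ^^^^^^^^^^^^^^^^^^^^^
AttributeError: 'float' object has no attribute 'round'
```

```bash
sed -i 's/s\["grip_width"\].round(3)/round(float(s["grip_width"]),3)/' look.py; python3 look.py w3 .02
```

```text
tcp dock x,y mm -225.9 2.7 z 0.092 yaw 81.67 F [-1.1  0.  -1.5] along -0.14 g 0.283 t 6.5
```

View pics/w3p.png

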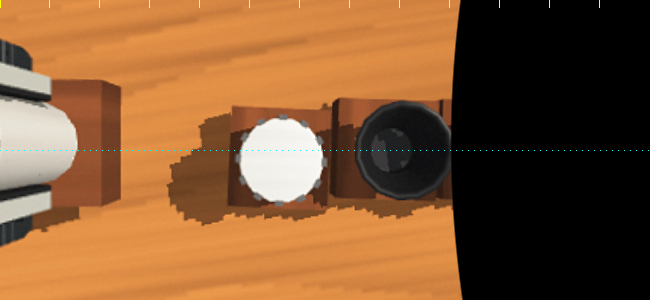

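View pics/w3.png

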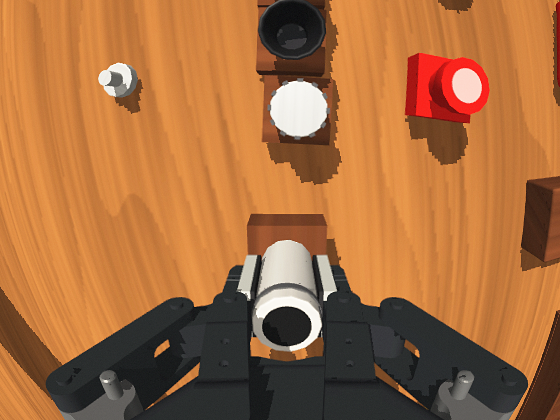

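Thumbscrew is at dock y −2.4 mm with its tail face at x ≈ −167, eyecup at y +0.8 mm, and the held carrier is square to the line. Moving to the tail and lowering.

```bash
python3 -m crank '{"dp":[[0.6,0.1,0],[0.46,0,0],[0,0,0],[0,0,0.5],[0,0,0.5],[0,0,0.25],[0,0,0]],"angular":[[0,0,0],[0,0,0],[0,0,0],[0,0,0],[0,0,0],[0,0,0],[0,0,0]],"grip":[0,0,0,0,0,0,0]}'; python3 look.py w4 .02
```

```text
clock: 7.25
position: [0.515, -0.1188, 0.0533]
ee_rot: [[0.147, 0.989, -0.002], [0.989, -0.147, 0.0], [-0.0, -0.002, -1.0]]
contact_force: [0.2, -1.2, -0.7]
grip_width: 0.282
tcp dock x,y mm -195.3 0.6 z 0.0533 yaw 81.52 F [ 0.2 -1.2 -0.7] along -1.12 g 0.282 t 7.25
```

View pics/w4.png

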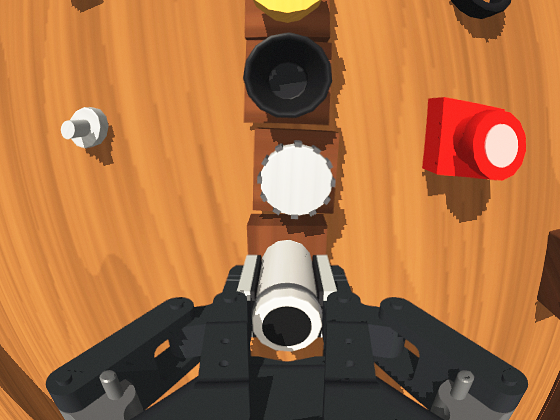

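Gap to the thumbscrew is small and everything is aligned. I lower until it just touches.

```bash
python3 -m crank '{"dp":[[0,0.02,0.03],[0,0,0.02],[0,0,0]],"angular":[[0,0,0],[0,0,0],[0,0,0]],"grip":[0,0,0]}'; python3 -m crank '{"dp":[[0,0,0.02],[0,0,0]],"angular":[[0,0,0],[0,0,0]],"grip":[0,0]}'
```

```text
clock: 7.6
position: [0.5169, -0.1188, 0.0534]
ee_rot: [[0.147, 0.989, 0.001], [0.989, -0.147, -0.0], [-0.0, 0.001, -1.0]]
contact_force: [0.2, 0.3, -1.5]
grip_width: 0.285
clock: 7.8
position: [0.5167, -0.1186, 0.0524]
ee_rot: [[0.147, 0.989, 0.0], [0.989, -0.147, -0.0], [-0.0, 0.0, -1.0]]
contact_force: [-0.8, 0.1, -1.5]
grip_width: 0.288
```

```bash
python3 -m crank '{"dp":[[0,0,0.02],[0,0,0],[0,0,0]],"angular":[[0,0,0],[0,0,0],[0,0,0]],"grip":[0,0,0]}'; python3 -m crank '{"dp":[[0,0,0.02],[0,0,0],[0,0,0]],"angular":[[0,0,0],[0,0,0],[0,0,0]],"grip":[0,0,0]}'
```

```text
clock: 8.1
position: [0.5166, -0.1186, 0.0517]
ee_rot: [[0.147, 0.989, -0.0], [0.989, -0.147, -0.0], [-0.0, -0.0, -1.0]]
contact_force: [0.4, -0.2, -1.7]
grip_width: 0.281
clock: 8.4
position: [0.5166, -0.1186, 0.0516]
ee_rot: [[0.147, 0.989, 0.0], [0.989, -0.147, 0.0], [0.0, 0.0, -1.0]]
contact_force: [-2.6, 0.4, 6.1]
grip_width: 0.29
```

It has touched down (+6 N). I ease off 0.3 mm, dwell, and start the push gently to close the gaps.

```bash
python3 -m crank '{"dp":[[0,0,-0.01],[0,0,0],[0,0,0],[0,0,0]],"angular":[[0,0,0],[0,0,0],[0,0,0],[0,0,0]],"grip":[0,0,0,0]}';  python3 -m crank '{"dp":[[0.06,0,0],[0.06,0,0],[0.06,0,0],[0.06,0,0],[0.06,0,0],[0.06,0,0],[0.06,0,0],[0.06,0,0]],"angular":[[0,0,0],[0,0,0],[0,0,0],[0,0,0],[0,0,0],[0,0,0],[0,0,0],[0,0,0]],"grip":[0,0,0,0,0,0,0,0]}'; python3 look.py w5 .02
```

```text
clock: 8.8
position: [0.5166, -0.1186, 0.0515]
ee_rot: [[0.147, 0.989, 0.0], [0.989, -0.147, 0.0], [0.0, 0.0, -1.0]]
contact_force: [-2.7, 2.4, 4.6]
grip_width: 0.283
clock: 9.6
position: [0.5188, -0.1049, 0.0516]
ee_rot: [[0.147, 0.989, 0.0], [0.989, -0.147, -0.002], [-0.002, 0.0, -1.0]]
contact_force: [-1.0, -6.5, 5.4]
grip_width: 0.285
tcp dock x,y mm -181.0 -1.2 z 0.0516 yaw 81.53 F [-1.  -6.5  5.4] along -6.61 g 0.285 t 9.6
```

View pics/w5p.png

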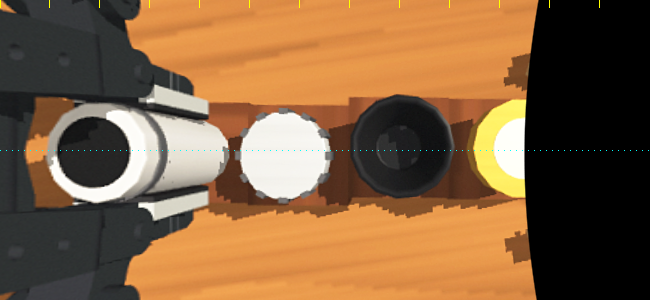

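The row is closing up straight. I reduce the vertical pressure a little and continue.

```bash
python3 -m crank '{"dp":[[0.06,0,-0.01],[0.08,0,-0.01],[0.08,0,0],[0.08,0,0],[0.08,0,0],[0.08,0,0],[0.08,0,0],[0.08,0,0]],"angular":[[0,0,0],[0,0,0],[0,0,0],[0,0,0],[0,0,0],[0,0,0],[0,0,0],[0,0,0]],"grip":[0,0,0,0,0,0,0,0]}'; python3 look.py w6 .02 -.22 .04
```

```text
clock: 10.45
position: [0.5211, -0.0855, 0.0516]
ee_rot: [[0.147, 0.989, -0.001], [0.989, -0.147, 0.001], [0.0, -0.001, -1.0]]
contact_force: [-0.6, -2.4, -2.6]
grip_width: 0.287
tcp dock x,y mm -161.5 -0.6 z 0.0516 yaw 81.57 F [-0.6 -2.4 -2.6] along -2.42 g 0.287 t 10.45
```

View pics/w6p.png

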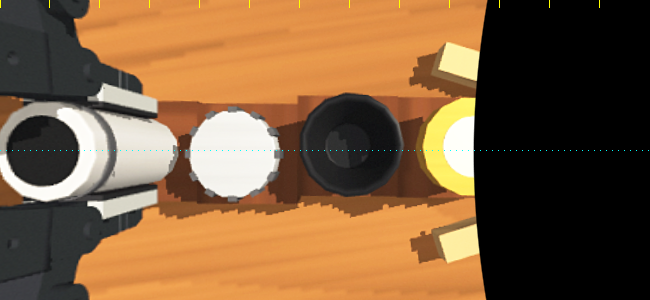

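```bash
python3 -m crank '{"dp":[[0.08,0,0],[0.1,0,0],[0.1,0,0],[0.1,0,0],[0.1,0,0],[0.1,0,0],[0.1,0,0],[0.1,0,0]],"angular":[[0,0,0],[0,0,0],[0,0,0],[0,0,0],[0,0,0],[0,0,0],[0,0,0],[0,0,0]],"grip":[0,0,0,0,0,0,0,0]}'; python3 look.py w7 .02 -.2 .06
```

```text
clock: 11.3
position: [0.5249, -0.0626, 0.052]
ee_rot: [[0.147, 0.989, -0.0], [0.989, -0.147, 0.0], [0.0, -0.0, -1.0]]
contact_force: [-0.3, -2.0, -2.7]
grip_width: 0.287
tcp dock x,y mm -138.2 -1.0 z 0.052 yaw 81.55 F [-0.3 -2.  -2.7] along -2.01 g 0.287 t 11.3
```

View pics/w7.png

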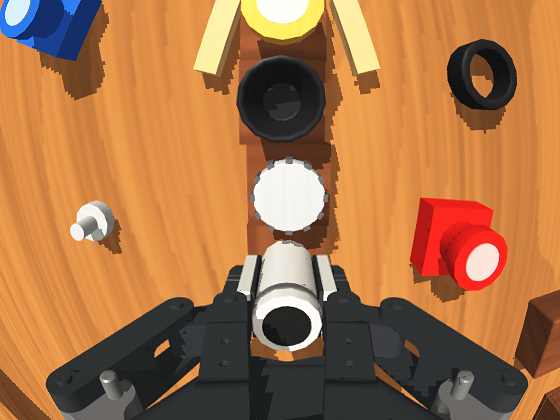

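Straight, closed-up and entering the flared mouth centrally. I continue, watching the force.

```bash
python3 -m crank '{"dp":[[0.1,0,0],[0.1,0,0],[0.1,0,0],[0.1,0,0],[0.1,0,0],[0.1,0,0],[0.1,0,0],[0.1,0,0]],"angular":[[0,0,0],[0,0,0],[0,0,0],[0,0,0],[0,0,0],[0,0,0],[0,0,0],[0,0,0]],"grip":[0,0,0,0,0,0,0,0]}'; python3 look.py w8 .012 -.18 .08
```

```text
clock: 12.15
position: [0.5285, -0.0389, 0.0521]
ee_rot: [[0.147, 0.989, 0.0], [0.989, -0.147, -0.0], [-0.0, 0.0, -1.0]]
contact_force: [-0.1, -4.1, -1.4]
grip_width: 0.281
tcp dock x,y mm -114.3 -1.1 z 0.0521 yaw 81.55 F [-0.1 -4.1 -1.4] along -4.09 g 0.281 t 12.15
```

View pics/w8.png

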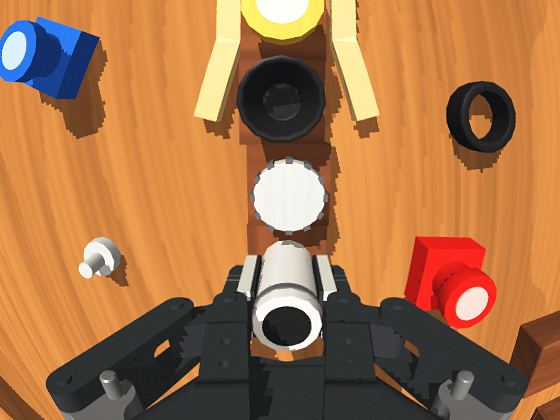

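```bash
python3 -m crank '{"dp":[[0.1,0,0],[0.1,0,0],[0.1,0,0],[0.1,0,0],[0.1,0,0],[0.1,0,0],[0.1,0,0],[0.1,0,0]],"angular":[[0,0,0],[0,0,0],[0,0,0],[0,0,0],[0,0,0],[0,0,0],[0,0,0],[0,0,0]],"grip":[0,0,0,0,0,0,0,0]}'; python3 look.py w9 .012 -.18 .08
```

```text
clock: 13.0
position: [0.532, -0.0152, 0.0521]
ee_rot: [[0.147, 0.989, 0.0], [0.989, -0.147, -0.0], [-0.0, 0.0, -1.0]]
contact_force: [0.5, -3.7, 0.7]
grip_width: 0.289
tcp dock x,y mm -90.3 -1.1 z 0.0521 yaw 81.55 F [ 0.5 -3.7  0.7] along -3.55 g 0.289 t 13.0
```

View pics/w9.png

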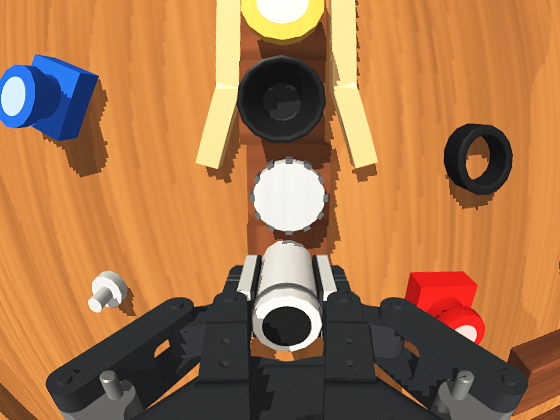

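Still straight, with the eyecup close to the left guide but passing and no force rise. Next leg.

```bash
python3 -m crank '{"dp":[[0.1,0,0],[0.1,0,0],[0.1,0,0],[0.1,0,0],[0.1,0,0],[0.1,0,0],[0.1,0,0],[0.1,0,0]],"angular":[[0,0,0],[0,0,0],[0,0,0],[0,0,0],[0,0,0],[0,0,0],[0,0,0],[0,0,0]],"grip":[0,0,0,0,0,0,0,0]}'; python3 look.py w10 .012 -.14 .12
```

```text
clock: 13.85
position: [0.5355, 0.0086, 0.0521]
ee_rot: [[0.147, 0.989, 0.0], [0.989, -0.147, -0.0], [-0.0, 0.0, -1.0]]
contact_force: [-1.2, -4.4, 0.5]
grip_width: 0.284
tcp dock x,y mm -66.2 -1.1 z 0.0521 yaw 81.56 F [-1.2 -4.4  0.5] along -4.53 g 0.284 t 13.85
```

View pics/w10.png

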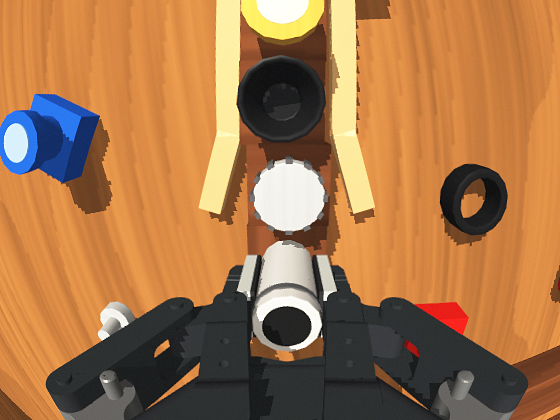

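```bash
python3 -m crank '{"dp":[[0.1,0,0],[0.1,0,0],[0.1,0,0],[0.1,0,0],[0.1,0,0],[0.1,0,0],[0.1,0,0],[0.1,0,0]],"angular":[[0,0,0],[0,0,0],[0,0,0],[0,0,0],[0,0,0],[0,0,0],[0,0,0],[0,0,0]],"grip":[0,0,0,0,0,0,0,0]}'; python3 -m crank '{"dp":[[0.1,0,0],[0.1,0,0],[0.1,0,0],[0.1,0,0],[0.1,0,0],[0.08,0,0],[0.06,0,0],[0.04,0,0]],"angular":[[0,0,0],[0,0,0],[0,0,0],[0,0,0],[0,0,0],[0,0,0],[0,0,0],[0,0,0]],"grip":[0,0,0,0,0,0,0,0]}'; python3 look.py w11 .012 -.1 .16
```

```text
clock: 14.7
position: [0.539, 0.0324, 0.052]
ee_rot: [[0.147, 0.989, -0.0], [0.989, -0.147, 0.0], [0.0, -0.0, -1.0]]
contact_force: [-1.3, -4.3, 2.0]
grip_width: 0.285
clock: 15.5
position: [0.542, 0.0525, 0.052]
ee_rot: [[0.147, 0.989, -0.0], [0.989, -0.147, -0.0], [-0.0, 0.0, -1.0]]
contact_force: [-1.0, -4.3, 0.8]
grip_width: 0.278
tcp dock x,y mm -21.9 -1.1 z 0.052 yaw 81.56 F [-1.  -4.3  0.8] along -4.36 g 0.278 t 15.5
```

View pics/w11.png

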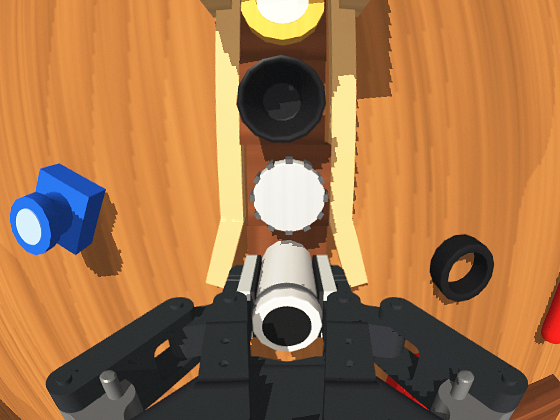

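Three carriers in the guides, baseline sliding force ≈ 4.4 N along the line. Slowing for the pad zone.

```bash
python3 -m crank '{"dp":[[0.05,0,0],[0.05,0,0],[0.05,0,0],[0.05,0,0],[0.05,0,0],[0.05,0,0],[0.05,0,0],[0.03,0,0]],"angular":[[0,0,0],[0,0,0],[0,0,0],[0,0,0],[0,0,0],[0,0,0],[0,0,0],[0,0,0]],"grip":[0,0,0,0,0,0,0,0]}'; for i in 1; do python3 -m crank '{"dp":[[0.03,0,0],[0.03,0,0],[0.03,0,0],[0.03,0,0],[0.03,0,0],[0.03,0,0]],"angular":[[0,0,0],[0,0,0],[0,0,0],[0,0,0],[0,0,0],[0,0,0]],"grip":[0,0,0,0,0,0]}'; done
```

```text
clock: 16.35
position: [0.5437, 0.0637, 0.052]
ee_rot: [[0.147, 0.989, -0.0], [0.989, -0.147, 0.0], [0.0, -0.0, -1.0]]
contact_force: [-1.5, -4.7, 1.5]
grip_width: 0.285
clock: 16.95
position: [0.5444, 0.069, 0.052]
ee_rot: [[0.147, 0.989, -0.0], [0.989, -0.147, 0.0], [0.0, -0.0, -1.0]]
contact_force: [-1.1, -4.4, 0.5]
grip_width: 0.284
```

```bash
python3 -m crank '{"dp":[[0.02,0,0],[0.02,0,0],[0.02,0,0],[0.02,0,0],[0.02,0,0],[0.02,0,0],[0.02,0,0]],"angular":[[0,0,0],[0,0,0],[0,0,0],[0,0,0],[0,0,0],[0,0,0],[0,0,0]],"grip":[0,0,0,0,0,0,0]}'
```

```text
clock: 17.65
position: [0.5451, 0.0731, 0.052]
ee_rot: [[0.147, 0.989, -0.0], [0.989, -0.147, -0.0], [-0.0, -0.0, -1.0]]
contact_force: [-0.7, -4.3, 1.5]
grip_width: 0.284
```

```bash
python3 -m crank '{"dp":[[0.02,0,0],[0.02,0,0],[0.02,0,0],[0.02,0,0],[0.02,0,0],[0.02,0,0],[0.02,0,0]],"angular":[[0,0,0],[0,0,0],[0,0,0],[0,0,0],[0,0,0],[0,0,0],[0,0,0]],"grip":[0,0,0,0,0,0,0]}'
```

```text
clock: 18.35
position: [0.5457, 0.0773, 0.052]
ee_rot: [[0.147, 0.989, -0.0], [0.989, -0.147, -0.0], [-0.0, -0.0, -1.0]]
contact_force: [-0.6, -3.5, 1.5]
grip_width: 0.283
```

```bash
python3 -m crank '{"dp":[[0.02,0,0],[0.02,0,0],[0.02,0,0],[0.02,0,0],[0.02,0,0],[0.02,0,0],[0.02,0,0]],"angular":[[0,0,0],[0,0,0],[0,0,0],[0,0,0],[0,0,0],[0,0,0],[0,0,0]],"grip":[0,0,0,0,0,0,0]}'
```

```text
clock: 19.05
position: [0.5463, 0.0814, 0.052]
ee_rot: [[0.147, 0.989, -0.0], [0.989, -0.147, -0.0], [-0.0, -0.0, -1.0]]
contact_force: [-0.7, -4.1, 1.1]
grip_width: 0.287
```

```bash
python3 -m crank '{"dp":[[0.02,0,0],[0.02,0,0],[0.02,0,0],[0.02,0,0],[0.02,0,0],[0.02,0,0],[0.02,0,0]],"angular":[[0,0,0],[0,0,0],[0,0,0],[0,0,0],[0,0,0],[0,0,0],[0,0,0]],"grip":[0,0,0,0,0,0,0]}'
```

```text
clock: 19.75
position: [0.5469, 0.0856, 0.052]
ee_rot: [[0.147, 0.989, 0.0], [0.989, -0.147, 0.0], [0.0, 0.0, -1.0]]
contact_force: [-0.2, -4.5, -0.0]
grip_width: 0.282
```

```bash
python3 -m crank '{"dp":[[0.02,0,0],[0.02,0,0],[0.02,0,0],[0.02,0,0],[0.02,0,0],[0.02,0,0],[0.02,0,0]],"angular":[[0,0,0],[0,0,0],[0,0,0],[0,0,0],[0,0,0],[0,0,0],[0,0,0]],"grip":[0,0,0,0,0,0,0]}'
```

```text
clock: 20.45
position: [0.5475, 0.0898, 0.052]
ee_rot: [[0.147, 0.989, -0.0], [0.989, -0.147, 0.0], [0.0, -0.0, -1.0]]
contact_force: [-0.0, -3.6, 1.2]
grip_width: 0.284
```

```bash
python3 -m crank '{"dp":[[0.02,0,0],[0.02,0,0],[0.02,0,0],[0.02,0,0],[0.02,0,0],[0.02,0,0],[0.02,0,0]],"angular":[[0,0,0],[0,0,0],[0,0,0],[0,0,0],[0,0,0],[0,0,0],[0,0,0]],"grip":[0,0,0,0,0,0,0]}'
```

```text
clock: 21.15
position: [0.5481, 0.0939, 0.052]
ee_rot: [[0.147, 0.989, -0.0], [0.989, -0.147, -0.0], [-0.0, -0.0, -1.0]]
contact_force: [-1.2, -3.7, 0.4]
grip_width: 0.282
```

```bash
python3 -m crank '{"dp":[[0.02,0,0],[0.02,0,0],[0.02,0,0],[0.02,0,0],[0.02,0,0],[0.02,0,0],[0.02,0,0]],"angular":[[0,0,0],[0,0,0],[0,0,0],[0,0,0],[0,0,0],[0,0,0],[0,0,0]],"grip":[0,0,0,0,0,0,0]}'
```

```text
clock: 21.85
position: [0.5487, 0.0981, 0.052]
ee_rot: [[0.147, 0.989, -0.0], [0.989, -0.147, 0.0], [0.0, -0.0, -1.0]]
contact_force: [0.1, -4.1, 0.8]
grip_width: 0.288
```

```bash
python3 -m crank '{"dp":[[0.02,0,0],[0.02,0,0],[0.02,0,0],[0.02,0,0],[0.02,0,0],[0.02,0,0],[0.02,0,0]],"angular":[[0,0,0],[0,0,0],[0,0,0],[0,0,0],[0,0,0],[0,0,0],[0,0,0]],"grip":[0,0,0,0,0,0,0]}'
```

```text
clock: 22.55
position: [0.5494, 0.1022, 0.052]
ee_rot: [[0.147, 0.989, 0.0], [0.989, -0.147, 0.0], [0.0, 0.0, -1.0]]
contact_force: [-0.3, -4.5, 1.2]
grip_width: 0.283
```

```bash
python3 -m crank '{"dp":[[0.02,0,0],[0.02,0,0],[0.02,0,0],[0.02,0,0],[0.02,0,0],[0.02,0,0]],"angular":[[0,0,0],[0,0,0],[0,0,0],[0,0,0],[0,0,0],[0,0,0]],"grip":[0,0,0,0,0,0]}'
```

```text
clock: 23.15
position: [0.5499, 0.1058, 0.052]
ee_rot: [[0.147, 0.989, 0.0], [0.989, -0.147, 0.0], [0.0, 0.0, -1.0]]
contact_force: [-0.4, -4.2, -0.1]
grip_width: 0.282
```

```bash
python3 -m crank '{"dp":[[0.02,0,0],[0.02,0,0],[0.02,0,0],[0.02,0,0],[0.02,0,0],[0.02,0,0]],"angular":[[0,0,0],[0,0,0],[0,0,0],[0,0,0],[0,0,0],[0,0,0]],"grip":[0,0,0,0,0,0]}'
```

```text
clock: 23.75
position: [0.5504, 0.109, 0.052]
ee_rot: [[0.147, 0.989, -0.0], [0.989, -0.147, -0.001], [-0.001, 0.0, -1.0]]
contact_force: [-1.0, -5.5, 1.8]
grip_width: 0.287
```

```bash
python3 -m crank '{"dp":[[0.015,0,0],[0.015,0,0],[0.015,0,0],[0.015,0,0],[0,0,0]],"angular":[[0,0,0],[0,0,0],[0,0,0],[0,0,0],[0,0,0]],"grip":[0,0,0,0,0]}'; python3 look.py w12 .02 -.05 .15
```

```text
clock: 24.25
position: [0.5506, 0.11, 0.0521]
ee_rot: [[0.147, 0.989, -0.0], [0.989, -0.147, -0.002], [-0.002, 0.0, -1.0]]
contact_force: [-0.9, -8.4, 1.6]
grip_width: 0.285
tcp dock x,y mm 36.3 -1.2 z 0.0521 yaw 81.52 F [-0.9 -8.4  1.6] along -8.44 g 0.285 t 24.25
```

View pics/w12.png

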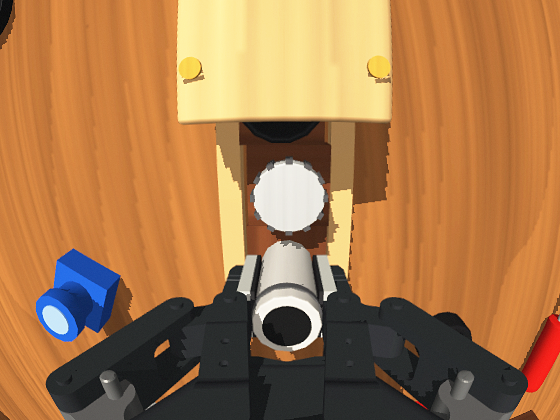

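Contact is clear: along-line force is 8.4 N against the 4.2 N baseline, so about 4 N on the pad. The row is straight. Continuing in small steps towards about 12.2 N.

```bash
python3 -m crank '{"dp":[[0.015,0,0],[0.015,0,0],[0.015,0,0],[0,0,0],[0,0,0]],"angular":[[0,0,0],[0,0,0],[0,0,0],[0,0,0],[0,0,0]],"grip":[0,0,0,0,0]}'
```

```text
clock: 24.8
position: [0.5508, 0.1109, 0.0521]
ee_rot: [[0.148, 0.989, -0.0], [0.989, -0.148, -0.003], [-0.003, 0.0, -1.0]]
contact_force: [-1.6, -10.1, 3.2]
grip_width: 0.284
```

```bash
python3 -m crank '{"dp":[[0.015,0,0],[0.015,0,0],[0.015,0,0],[0,0,0],[0,0,0]],"angular":[[0,0,0],[0,0,0],[0,0,0],[0,0,0],[0,0,0]],"grip":[0,0,0,0,0]}'
```

```text
clock: 25.3
position: [0.551, 0.1118, 0.0521]
ee_rot: [[0.148, 0.989, -0.0], [0.989, -0.148, -0.004], [-0.004, 0.001, -1.0]]
contact_force: [-1.5, -11.4, 3.1]
grip_width: 0.287
```

```bash
python3 -m crank '{"dp":[[0.015,0,0],[0.01,0,0],[0,0,0],[0,0,0],[0,0,0]],"angular":[[0,0,0],[0,0,0],[0,0,0],[0,0,0],[0,0,0]],"grip":[0,0,0,0,0]}';python3 -m crank '{"dp":[[0,0,0],[0,0,0]],"angular":[[0,0,0],[0,0,0]],"grip":[0,0]}'
```

```text
clock: 25.8
position: [0.551, 0.1123, 0.0522]
ee_rot: [[0.148, 0.989, -0.0], [0.989, -0.148, -0.005], [-0.005, 0.001, -1.0]]
contact_force: [-1.5, -12.2, 4.0]
grip_width: 0.285
clock: 26.0
position: [0.551, 0.1123, 0.0521]
ee_rot: [[0.148, 0.989, -0.0], [0.989, -0.148, -0.005], [-0.005, 0.001, -1.0]]
contact_force: [-2.0, -11.3, 3.7]
grip_width: 0.282
```

About 7.7 N on the pad. Let go and look before retreating.

```bash
python3 -m crank '{"dp":[[0,0,0],[0,0,0],[0,0,0],[0,0,0],[0,0,0],[0,0,0]],"angular":[[0,0,0],[0,0,0],[0,0,0],[0,0,0],[0,0,0],[0,0,0]],"grip":[0.35,0.45,0.55,0.65,0.7,0.7]}'; python3 look.py w13 .075 -.05 .15
```

```text
clock: 26.6
position: [0.5512, 0.1147, 0.052]
ee_rot: [[0.147, 0.989, 0.0], [0.989, -0.147, 0.0], [0.0, -0.0, -1.0]]
contact_force: [-0.4, -0.0, -0.3]
grip_width: 0.698
tcp dock x,y mm 41.0 -1.2 z 0.052 yaw 81.57 F [-0.4 -0.  -0.3] along -0.07 g 0.698 t 26.6
```

View pics/w13.png

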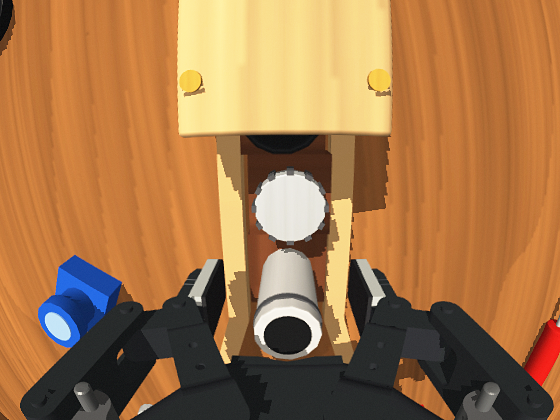

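Released cleanly: the tube stands free between the fingers at (288,330), and the row is straight. Retreat straight up and measure.

```bash
python3 -m crank '{"dp":[[0,0,-0.3],[0,0,-0.6],[0,0,-0.8],[0,0,-0.8],[0,0,-0.9],[-0.5,0,-1],[-0.5,0,-1],[0,0,0]],"angular":[[0,0,0],[0,0,0],[0,0,0],[0,0,0],[0,0,0],[0,0,0],[0,0,0],[0,0,0]],"grip":[0.7,0.7,0.7,0.7,0.7,0.7,0.7,0.7]}'; python3 look.py w14 .02 -.03 .15
python3 - <<'E'
from rig import cams
import cv2,numpy as np
c=cams.camera("side");cv2.imwrite("pics/side1.png",cv2.resize(c["frame"][195:375,200:400],None,fx=3,fy=3,interpolation=2)[:,:,::-1])
E
```

```text
clock: 27.45
position: [0.5484, 0.0839, 0.2194]
ee_rot: [[0.148, 0.989, 0.008], [0.989, -0.148, 0.001], [0.002, 0.007, -1.0]]
contact_force: [-0.1, 0.7, -0.3]
grip_width: 0.697
tcp dock x,y mm 10.1 -2.8 z 0.2194 yaw 81.47 F [-0.1  0.7 -0.3] along 0.64 g 0.697 t 27.45
```

View pics/w14p.png

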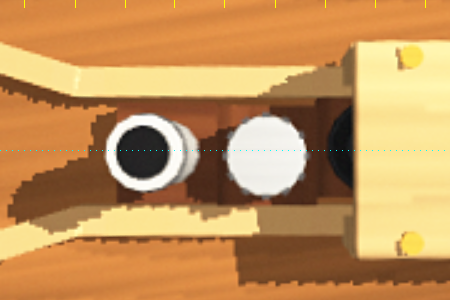

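View pics/w14.png

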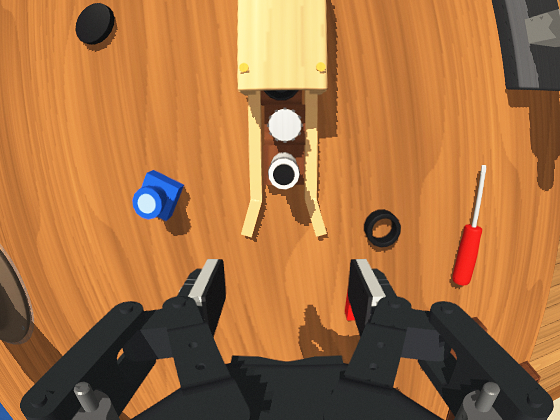

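View pics/side1.png

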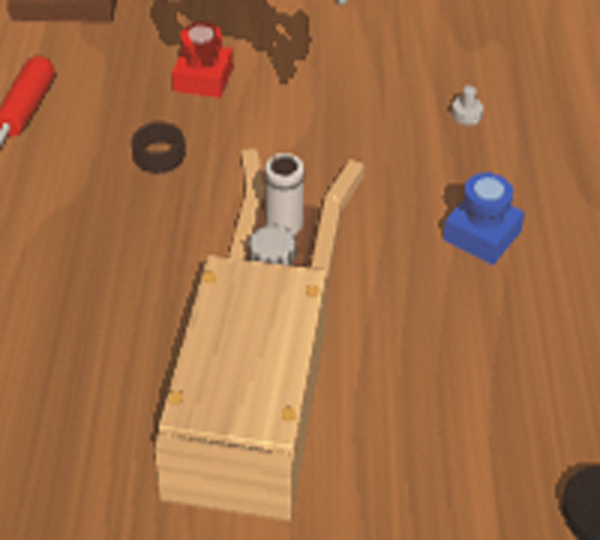

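```bash
python3 - <<'E'
from h import *
O1=np.array([.5441,.0743]);A1=np.radians(81.6);u=np.array([np.cos(A1),np.sin(A1)])
from scipy.optimize import least_squares
for n in("w11","w12","w13","w14"):
    w=dict(np.load(n+".npz"));hs=cv2.cvtColor(w["frame"],cv2.COLOR_RGB2HSV)
    m=np.zeros(hs.shape[:2],np.uint8);a,b=(300,362) if n!="w14" else (162,188)
    m[a:b,262:316]=(hs[a:b,262:316,2]<70)
    if n!="w14":m[:, :262]=0
    k=[q for q in cv2.findContours(m,0,1)[0] if cv2.contourArea(q)>60]
    k=min(k,key=lambda q:abs(cv2.moments(q)['m10']/cv2.moments(q)['m00']-287));(cx,cy),ax,an=cv2.fitEllipse(k)
    s=least_squares(lambda p:wproj(w,np.r_[p,.073])[0]-[cx,cy],w["p"][:2]).x
    d=s-O1;t=w["p"][:2]-O1
    print(n,round(cx,1),round(cy,1),np.round(ax,1),"tube dock x %.1f y %.1f"%(1e3*d@u,1e3*d@[-u[1],u[0]]),"tcp x %.1f"%(1e3*t@u))
E
```

```text
w11 286.3 325.9 [38.4 48.2] tube dock x -23.9 y -0.8 tcp x -21.9
w12 286.2 325.8 [38.5 48.3] tube dock x 34.4 y -0.9 tcp x 36.3
w13 287.2 335.0 [36.9 46.9] tube dock x 34.6 y -1.2 tcp x 41.0
w14 283.3 174.4 [19.4 20. ] tube dock x 36.0 y -1.0 tcp x 10.1
```

```bash
python3 -c "
from rig import manip
print(manip.hand_in())"
```

```text
the job is handed in; nothing more can be done
None
```

I stood the sight-tube carrier squarely at the tail, about 8 mm behind the thumbscrew, and pushed all four carriers into the dock as one closed-up block. Then I let go and handed in at about 27.5 s; hand-in reports no verdict.

- **Pad force:** sliding took about 4.2 N, a little under the 5 N stated. The pad was felt with the tail's centre at about dock x = 35 mm. I pressed to about 12 N in total, so roughly 7.7 N on the pad.
- **After letting go:** the tail sprang back about 2 mm. I infer that roughly 4 N remains on the pad, because it is now where it sat when I measured 4 N while pushing. It can't be seen under the hood.
- **Last pictures:** the sight and thumbscrew stand straight and closed up between the guides, about 1 mm off the centre line. The leader, and most of the eyecup, are hidden under the hood. The gripper is clear of everything and I saw no bystander disturbed, though I did not measure their positions again.
- **One disagreement:** the last two wrist pictures put the tail at 34.6 mm and 36.0 mm. That is within the calibration error, and either value still has the leader on the pad.

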